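# Gauge the release gap of a plate-shaker clamp

## Robot

A 7-joint arm with a two-finger parallel gripper is mounted at the origin on the work surface. World frame = base frame: x ahead of the robot, y to its left, z up, the work surface at z = 0. Lengths are in m, angles in degrees, forces in N, time in s.
With the tool pointing down it reaches from about 0.425 to 0.875 m from the base axis. Payload 4.7 kg.
Tool frame: the origin (TCP) lies at the very end of the fingers, on their centre line; the grasp point (between the pads) lies 19 mm behind it; x points along the fingers, z is the direction in which the jaws open and shut, and the axes are right-handed (so a half turn about x gives the same grasp; the last joint's range is limited). The gripper opens to 87 mm and grips with 3 to 60 N. Pads are 19 mm wide; open, the fingers measure 117 mm over their backs; the gripper's body (75 mm by 190 mm) begins 51 mm behind the grasp point.
Start: joints at [75.006, 18.392, -4.016, 83.108, 1.295, 78.541, -3.26], TCP at [0.177, -0.625, 0.223] pointing down, gripper open.
Joint ranges: [-163.93, 163.93], [-17.29, 119.83], [-79.2, 71.16], [3.27, 140.29], [-89.18, 269.18], [5.43, 117.66], [-154.24, 154.24]. Speed limits (degrees/s): [147.25, 147.25, 180, 180, 180, 180, 180].

## Interface

Orientations are given as [roll, pitch, yaw] about the fixed x, y, z axes, in that order (R = Rz(yaw) Ry(pitch) Rx(roll)).
In Python, from cell import env gives the robot as it stands. The module is installed in compiled form; this text tells all that it offers.
- The arm moves only by the tool drive_tool, never from a script. Its argument "increments" is a list of rows, each a list of 2 entries, a list of its own where there are three numbers: the shift along the tool's x, y, z scaled (see below), then the turn, a rotation vector about the tool's x, y, z scaled (see below). In form: [[[dx, dy, dz], [wx, wy, wz]], ...]. A call has 1 to 10 rows; each row shifts and turns the commanded pose from where the row before left it, along the tool's axes as they then stand; what a row does not reach is not made up. The controller multiplies each number of a shift by 0.04 m and each number of a turn by 120 degrees. A row lasts 1/10 s, in which the tool goes at most 50 mm and 8.59 degrees, less where a joint would pass 70% of its speed; a pose out of reach is approached as far as the arm can. A call with a number of a shift or a turn outside -1 to 1 is refused whole. A call with a gripper value outside its range is refused whole. "hand" is the gripper's target within -1 to 1 (fully open at 1, half-way at 0, shut at -1), set as the call begins (left out, the last holds). The fingers move at their own pace and stop on an object; "squeeze" is the grip in N (left out, the last holds). Time passes only in rows, so rows that do not move let the fingers close. It gives the time, the measured TCP pose, the force and the opening at its end, in the units of the state.
- env.get_obs(): the state, without advancing time (a new reading comes with each control period).
- env.read_camera(name): name is "scene" or "top"; returns a dict with "frame" (400x640x3 uint8, red, green, blue), "fx", "fy", "cx", "cy" (pixels), "distortion" ([k1, k2, p1, p2, k3] as OpenCV has them; the pictures are not rectified), "R" (3x3) and "t" (3): a world point X has camera coordinates R X + t. Camera axes: x right, y down, z forward; pixel columns grow to the right and rows downward; lengths in m; the calibration is good to about 2 mm. A picture is of the moment at which its call begins. There is no depth.
- env.sign_off(): hands the job in, once; it reports no verdict.
The state is a dict: "time_s": time; "qpos": joint angles; "joint_velocities": joint speeds; "effort": joint torques, N m; "tool_pos": TCP position; "tool_rot": TCP orientation; "force": force on the tool from outside, world axes, zero at the start; "wrist_torque": the same for the moment, N m; "grip_width": finger opening in m.
Only numpy, scipy, OpenCV 4.12 (cv2) and the standard library are available. Lean on these libraries where they do the work, as an engineer would, in place of code of your own. Each camera call takes 0.05 s, during which the arm holds its last target.

## Task

On the plate shaker, turn the black clamp knob back to its zero stop so that the jaw is fully released. Then take the taper gauge with the blue grip out of its stand and, keeping it upright, slide its blade gently down into the gap between the orange sprung jaw pad and the aluminium block until it drags snugly, without forcing it further. Finish while still holding the gauge at that depth, so that the gap can be read, and leave everything else where it is.

Things in the scene. Friction and masses are not known exactly. Their poses are not given: they have to be found in the camera images.
- shaker: Bench plate shaker, cream housing 250 (x) x 240 (y) x 85 mm high, fixed; origin: centre of its underside. On it an aluminium 96-well block 128 (x) x 86 (y) x 48 mm, centred at y = -55 mm, top at z = 133 mm. The block's side face, the plane y = -12 mm (top edge bevelled 3 mm), is one wall of the gap; the deck at the gap's foot is z = 85 mm. The clamp is on the +y side.
- jaw_pad: Orange jaw pad, the gap's other wall, 60 mm long in x; axes parallel to the shaker's. Origin on the pad's gap face (its plane y = 0), mid length, 85 mm above the bench. Face up to z = 39.5 mm, then a lip flares back 45 degrees, away from the block, to z = 49 mm as a lead-in. Springs let it give way in +y: 2.5 N to start, then 6 N per mm, up to 3.5 mm.
- clamp_knob (a joint): Turn of the clamp knob: 0 at its zero stop (jaw released), up to 1.6 rad clockwise seen from above (clamped); so it is turned back counter-clockwise. Friction 0.08 N m, stays where left, starts at 0.9 to 1.4 rad. At zero the gap between pad and block is 2.6 to 3.4 mm, different from clamp to clamp; each rad narrows it by 1.8 mm.
- knob_grip (a point): Grip point on the vertical axis of the black bar knob, 8 mm under the bar's top, 142 mm above the bench. The bar is 44 mm long along this frame's x, 14 mm thick along y, 32 mm tall, on a disc of 46 mm diameter; the frame turns with it. White line on its +x end; at zero it points to the red tick, the shaker's +x. The jaw's back is 60 mm from this axis.
- gauge: Taper gauge, loose, about 85 g, upright in its stand. Origin: underside of its collar, on the axis; z up along the grip, x along the blade's width, y across its thickness. Blue collar 30 (x) x 18 (y) x 4 mm; above it the blue grip 24 (x) x 12 (y) mm, up to z = 54 mm; below it the blade. Half a turn about z makes no difference.
- gauge_tip (a point): Middle of the blade's tip, 62 mm below the gauge's origin. Steel blade 14 mm wide, 1.5 mm thick at the tip, growing evenly to 5.5 mm over the lowest 48 mm, then straight. It flexes in y at the collar (1.5 N m per rad), so it centres itself in a gap. There it begins to drag at about 3 N of push, then 0.6 N more per mm deeper; 5 to 11 N is a snug drag.
- stand: White plastic block, 124 (x) x 54 (y) x 75 mm high, fixed, origin at the centre of its underside. Two slots, 16 x 10 mm, right through it at x = -32 and +32 mm hold the two gauges, blade down, collars resting on the top, blade width along the stand's x. Which gauge is in which slot varies.
- spare_gauge: Plain feeler gauge with a yellow grip in the other slot of the stand; sizes and origin as the blue one, blade 2 mm thick. Bystander, not to be used.
- red_plate: Red 96-well plate, 128 x 86 x 14 mm, loose on the bench, origin at the centre of its underside. Bystander.
- tip_box: Blue pipette-tip box with a pale lid, 126 x 88 x 72 mm, loose on the bench, origin at the centre of its underside. Bystander.
Things that resemble listed ones, but are neither listed nor needed, are in the scene too. What is shaped like the gauge but pink, red or turquoise is not meant.

How it is judged:
By the outcome, as a careful person would: the job done as asked, in the order asked, and still so for the second after the job is handed in, while the arm keeps its last pose, push and grip.
It also fails if it takes over 58 s, if anything falls off the work surface, if the arm or the gripper's body presses on something with over 40 N, if the wrist force passes 120 N, or if a joint passes its speed limit or range.

## Working session

There is one attempt and no reset: what is moved stays moved. The work goes in short steps, Python scripts to look and compute and a tool call to move; the robot and the scene stay as the last step left them, time stands still between calls to the robot, and variables do not carry over. Pictures are saved under pics/ and viewed, and the job is handed in when it is done.

Besides the shell and the picture viewer there is one more tool, called as name(argument=value, ...) on one line, values as JSON. drive_tool: Moves the arm, as the interface text tells. Shifts and turns lie within -1 to 1; 1 stands for 0.04 m of shift or 120 degrees of turn. Its arguments: {"type":"object","properties":{"increments":{"type":"array"},"hand":{"type":"number"},"squeeze":{"type":"number"}},"required":["increments"]}

```bash
mkdir -p pics
cat > h.py <<'E'
import numpy as np, cv2
from cell import env
def cam(n):
    return env.read_camera(n)
def save(c,name,crop=None,s=1):
    f=c["frame"][:,:,::-1]
    if crop: x0,y0,x1,y1=crop; f=f[y0:y1,x0:x1]
    f=cv2.resize(f,None,fx=s,fy=s,interpolation=cv2.INTER_CUBIC)
    cv2.imwrite("pics/"+name,f)
def K(c): return np.array([[c["fx"],0,c["cx"]],[0,c["fy"],c["cy"]],[0,0,1.]])
def ray(c,p):
    u=cv2.undistortPoints(np.array([[p]],float),K(c),np.array(c["distortion"],float))[0,0]
    R=np.array(c["R"]);t=np.array(c["t"])
    return -R.T@t, R.T@np.array([u[0],u[1],1.])
def onz(c,p,z):
    o,d=ray(c,p); return o+d*(z-o[2])/d[2]
def proj(c,X):
    R=np.array(c["R"]);t=np.array(c["t"],float)
    return cv2.projectPoints(np.array(X,float).reshape(-1,1,3),cv2.Rodrigues(R)[0],t,K(c),np.array(c["distortion"],float))[0].reshape(-1,2)
def tri(c1,p1,c2,p2):
    o1,d1=ray(c1,p1);o2,d2=ray(c2,p2)
    A=np.stack([d1,-d2],1);s=np.linalg.lstsq(A,o2-o1,rcond=None)[0]
    a=o1+d1*s[0];b=o2+d2*s[1]
    return (a+b)/2,np.linalg.norm(a-b)
E
python3 - <<'E'
from h import *
o=env.get_obs();print(o)
for n in("scene","top"):
    c=cam(n);save(c,n+"0.png",s=1.25);print(n,-np.array(c["R"]).T@c["t"],c["fx"],c["distortion"])
E
```

```text
{'time_s': 0.0, 'qpos': array([75.0061004 , 18.43761641, -4.01643607, 83.17454143,  1.29442843,
       78.54134607, -3.26015913]), 'joint_velocities': array([-0.02418268, -0.11790368, -0.07533577,  0.18023216,  0.01303182,
       -0.0842881 ,  0.00948631]), 'effort': array([-3.08749259e-04, -4.91285169e+01, -4.04254971e-01, -3.12527347e+01,
       -6.40660571e-02,  4.36868286e-02,  1.90952210e-04]), 'tool_pos': array([ 0.17681397, -0.62491254,  0.22148116]), 'tool_rot': array([-177.38180419,   89.8915989 ,  108.42242218]), 'force': array([ 0.21912508, -0.03921336,  0.2198595 ]), 'wrist_torque': array([0.00106075, 0.0100852 , 0.01108295]), 'grip_width': 0.08734498939420167}
scene [ 1.36927199 -0.17713733  0.96119783] 460.9662770848493 [0.03861306 0.         0.         0.         0.        ]
top [ 0.31198581 -0.03461802  1.09368371] 395.02731924341134 [-0.01467997  0.          0.          0.          0.        ]
```

View pics/scene0.png

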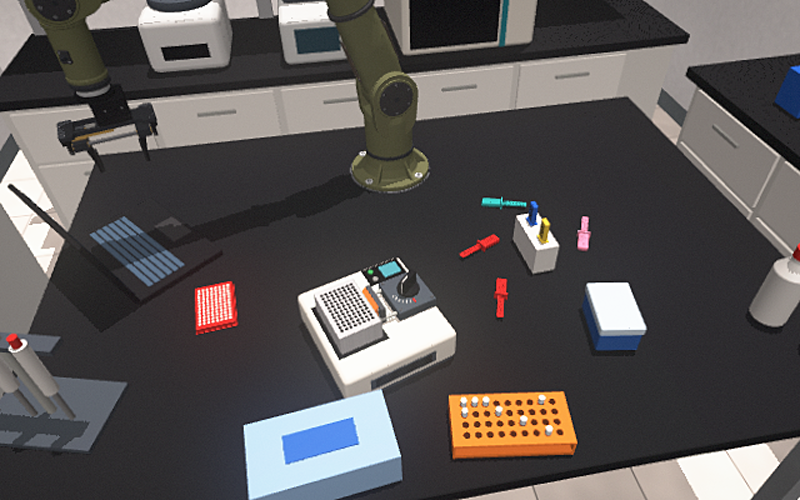

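View pics/top0.png

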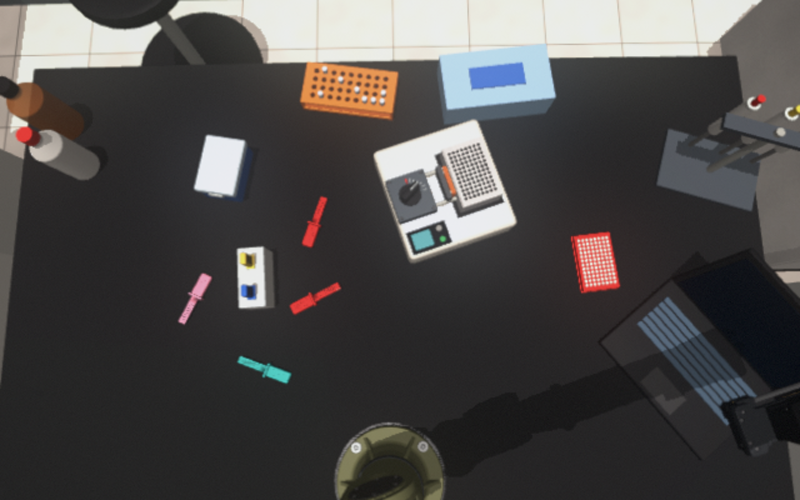

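The scene view shows the stand at about (535,240) with the blue grip at (533,213) and the yellow at (545,232). The shaker is at about (375,320). In the top view the blue grip is at (249,291), the yellow at (247,260) and the knob at (410,192). These are pixels in the 1.25x pictures. Next are close crops.

Run:
```python
from h import *
c=cam("top");save(c,"t1.png",(290,90,420,215),5);save(c,"t2.png",(180,190,230,255),8)
c=cam("scene");save(c,"s1.png",(235,195,370,315),5);save(c,"s2.png",(400,150,455,225),8)
```

```text
(no output)
```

View pics/t1.png

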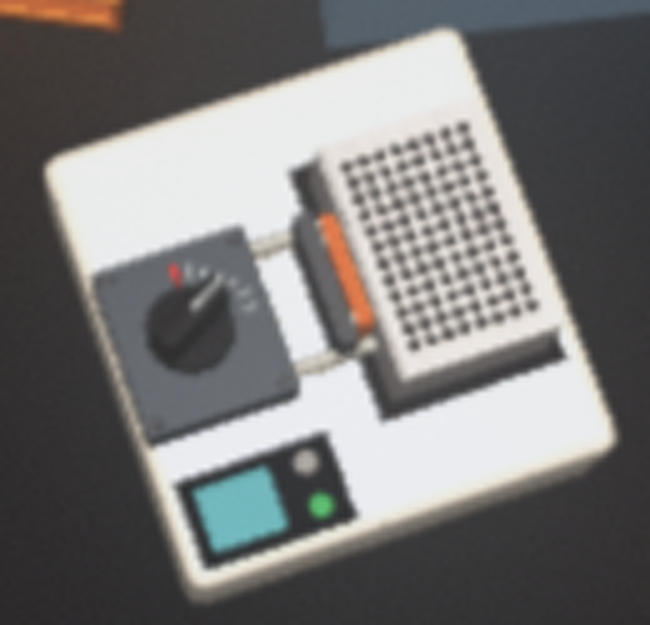

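View pics/s1.png

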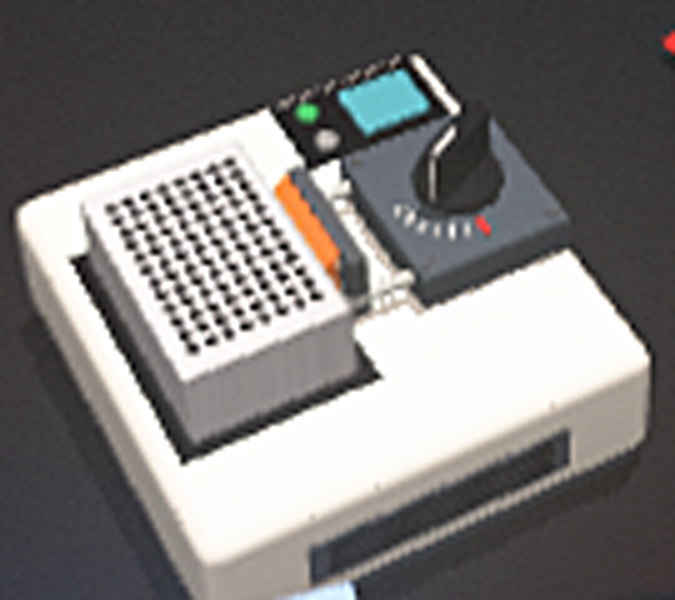

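View pics/t2.png

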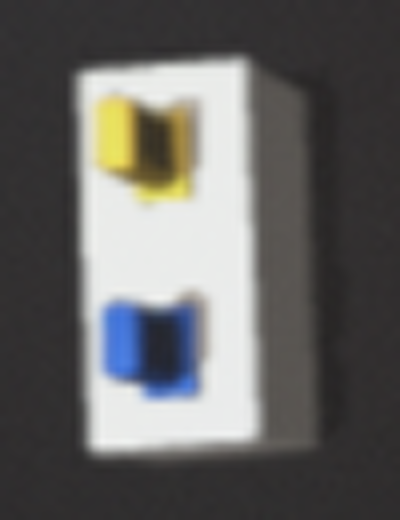

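View pics/s2.png

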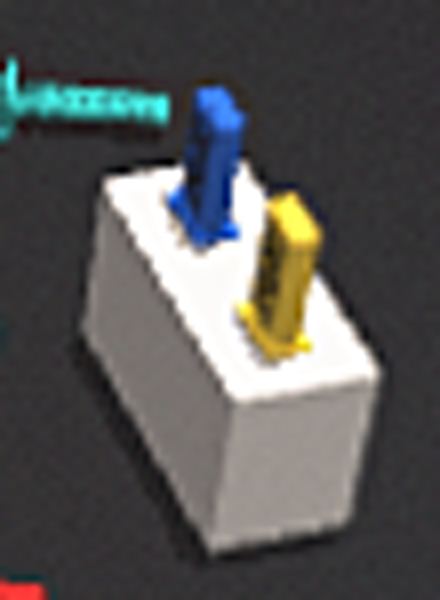

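The crops show the red tick at (175,275) in t1 and the white line pointing about 50° clockwise of it. Blue sits in the slot nearer the robot and yellow in the farther one. Possible confusions (1.25x scene pixels):
- yellow spare gauge (545,232)
- turquoise (503,203)
- red (480,246) and (501,298)
- pink (584,232)

I choose the blue one, upright in the stand, at scene (533,213) and top (249,291). The crops s2 and t2 confirm it. Next I measure.

```bash
cat > wells.py <<'E'
from h import *
def wells(c,crop,quad):
    # quad: approx corner wells (in 5x crop px): order (x+,y+),(x+,y-),(x-,y-),(x-,y+)
    x0,y0,x1,y1=crop
    g=cv2.cvtColor(c["frame"][y0:y1,x0:x1],cv2.COLOR_RGB2GRAY)
    g=cv2.resize(g,None,fx=5,fy=5,interpolation=cv2.INTER_CUBIC).astype(np.float32)
    g=cv2.GaussianBlur(g,(0,0),2.5)
    src=np.array([[11,7],[11,0],[0,0],[0,7]],float)
    pts=np.array([[i,j] for i in range(12) for j in range(8)],float)
    H=cv2.getPerspectiveTransform(src.astype(np.float32),np.array(quad,np.float32))
    for it in range(5):
        p=cv2.perspectiveTransform(pts[None],H)[0]; q=[];ok=[]
        for k,(u,v) in enumerate(p):
            r=6;ui,vi=int(round(u)),int(round(v))
            w=g[vi-r:vi+r+1,ui-r:ui+r+1]; w=w.max()-w; w=np.maximum(w-0.3*w.max(),0)
            yy,xx=np.mgrid[-r:r+1,-r:r+1]
            q.append([ui+(w*xx).sum()/w.sum(),vi+(w*yy).sum()/w.sum()])
        q=np.array(q);H,_=cv2.findHomography(pts,q,cv2.RANSAC,3)
    p=cv2.perspectiveTransform(pts[None],H)[0]
    print("res",np.sqrt(((p-q)**2).sum(1).mean())/5)
    f=lambda a:cv2.perspectiveTransform(np.array([[a]],float),H)[0,0]
    return [ (f(a)+.5)/5-.5+[x0,y0] for a in ([5.5,3.5],[11,7],[11,0],[0,0],[0,7])]
E
python3 - <<'E'
from wells import *
ct=cam("top");cs=cam("scene")
wt=wells(ct,(290,90,420,215),[(347,165),(463,127),(530,305),(415,345)])
# scene crop: +x is toward viewer(down), +y right
ws=wells(cs,(235,195,370,315),[(315,297),(193,348),(112,213),(230,160)])
for a,b in zip(wt,ws):
    print(a.round(1),b.round(1),onz(ct,a,.133).round(4),onz(cs,b,.133).round(4),[x.round(4) for x in tri(ct,a,cs,b)])
for c,w in((ct,wt),(cs,ws)):
    P=[onz(c,p,.133) for p in w]
    e=(P[1]+P[2]-P[3]-P[4])/2; n=(P[1]+P[4]-P[2]-P[3])/2
    print("len",np.linalg.norm(e),np.linalg.norm(n),"yaw",np.degrees(np.arctan2(e[1],e[0])),np.degrees(np.arctan2(-n[0],n[1])))
# blobs
for c,nm in((ct,"top"),(cs,"scene")):
    hsv=cv2.cvtColor(c["frame"],cv2.COLOR_RGB2HSV)
    for col,lo,hi in(("blue",(105,140,60),(125,255,255)),("yel",(22,120,60),(33,255,255)),("or",(5,150,120),(18,255,255)),("red",(0,150,90),(4,255,255))):
        m=cv2.inRange(hsv,lo,hi);n,l,s,ce=cv2.connectedComponentsWithStats(m)
        print(nm,col,[(s[i].tolist(),ce[i].round(1).tolist()) for i in range(1,n) if s[i,4]>4])
E
```

```text
res 0.12810082749128254
res 0.15587681536058157
[377.3 136.7] [276.9 244.9] [ 0.6238 -0.1792  0.133 ] [ 0.6258 -0.1774  0.133 ] [array([ 0.6244, -0.1784,  0.1316]), np.float64(0.0021)]
[358.9 123. ] [297.8 253.7] [ 0.6609 -0.1341  0.133 ] [ 0.6627 -0.132   0.133 ] [array([ 0.6614, -0.1331,  0.1318]), np.float64(0.0023)]
[382.  115.2] [273.  264.2] [ 0.6805 -0.1936  0.133 ] [ 0.6824 -0.1919  0.133 ] [array([ 0.6811, -0.1929,  0.1316]), np.float64(0.0019)]
[395.9 150.7] [256.8 236.5] [ 0.5866 -0.2246  0.133 ] [ 0.589  -0.2225  0.133 ] [array([ 0.5872, -0.2237,  0.1314]), np.float64(0.0023)]
[372.4 158.6] [280.4 227.1] [ 0.5671 -0.1649  0.133 ] [ 0.5692 -0.1628  0.133 ] [array([ 0.5676, -0.1639,  0.1316]), np.float64(0.0023)]
len 0.09873543939891317 0.06274464410867558 yaw 18.214756813981978 18.17110510453575
len 0.09834785810103008 0.06295244426322655 yaw 18.180610898710306 18.30952839484908
top blue [([376, 51, 44, 19, 630], [397.5, 60.2]), ([193, 229, 5, 8, 33], [195.4, 232.4]), ([199, 229, 5, 10, 23], [201.9, 234.5])]
top yel [([631, 84, 9, 9, 45], [635.8, 88.5]), ([193, 203, 10, 12
[... 619 characters left out ...]
, 112], [435.2, 184.5])]
scene or [([290, 230, 13, 22, 86], [296.1, 239.6]), ([359, 313, 103, 54, 4142], [409.1, 340.8])]
scene red [([367, 187, 33, 19, 219], [384.3, 196.0]), ([634, 195, 6, 14, 43], [637.5, 202.4]), ([395, 222, 12, 32, 233], [400.2, 236.4]), ([156, 225, 34, 43, 532], [172.6, 248.7]), ([163, 233, 3, 20, 22], [164.0, 242.5]), ([174, 233, 2, 11, 12], [174.1, 238.3]), ([160, 236, 2, 6, 12], [160.5, 238.5]), ([181, 236, 1, 6, 6], [181.0, 238.5]), ([330, 239, 3, 3, 5], [331.2, 239.8]), ([171, 241, 2, 12, 15], [171.2, 247.0]), ([178, 244, 1, 6, 6], [178.0, 246.5]), ([174, 247, 3, 9, 11], [175.0, 250.9]), ([181, 247, 2, 7, 8], [181.9, 249.8]), ([5, 267, 12, 12, 92], [10.7, 272.5])]
```

Run:
```python
from h import *
ct=cam("top");cs=cam("scene")
save(ct,"k_t.png",(315,135,345,170),16);save(cs,"k_s.png",(312,212,348,247),16)
# stand top
def pc(p,o,s): return (np.array(p)+.5)/s-.5+o
T=[pc(p,[180,190],8) for p in[(77,72),(248,57),(260,440),(88,455)]]
S=[pc(p,[400,150],8) for p in[(237,402),(102,180),(240,155),(380,368)]]
for p in T: print("T",onz(ct,p,.075).round(4))
for p in S: print("S",onz(cs,p,.075).round(4))
for n,z,p,q in(("blue grip",.129,(195.4,232.4),None),("yel",.129,pc((115,132),[180,190],8),None)): print(n,onz(ct,p,z))
C=np.array([.6248,-.1783]);ex=np.array([np.cos(np.radians(18.2)),np.sin(np.radians(18.2))]);ey=np.array([-ex[1],ex[0]])
for n,c,z,p in(("or",ct,.13,(358.9,143.6)),("or",cs,.128,(296.1,239.6))):
    d=onz(c,p,z)[:2]-C;print(n,d@ex,d@ey-.055)
```

```text
T [0.4836 0.3109 0.075 ]
T [0.4876 0.2548 0.075 ]
T [0.3626 0.2477 0.075 ]
T [0.3587 0.3031 0.075 ]
S [0.4906 0.2581 0.075 ]
S [0.3651 0.2504 0.075 ]
S [0.3615 0.3054 0.075 ]
S [0.4839 0.3129 0.075 ]
blue grip [0.3902748  0.27440491 0.129     ]
yel [0.45550467 0.2801037  0.129     ]
or -0.0021086934704120028 -0.006210231955338763
or 0.004403404732725063 -0.0054894970767885715
```

View pics/k_t.png

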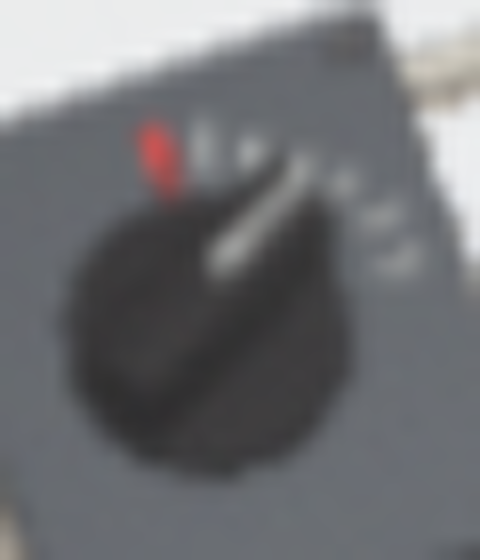

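View pics/k_s.png

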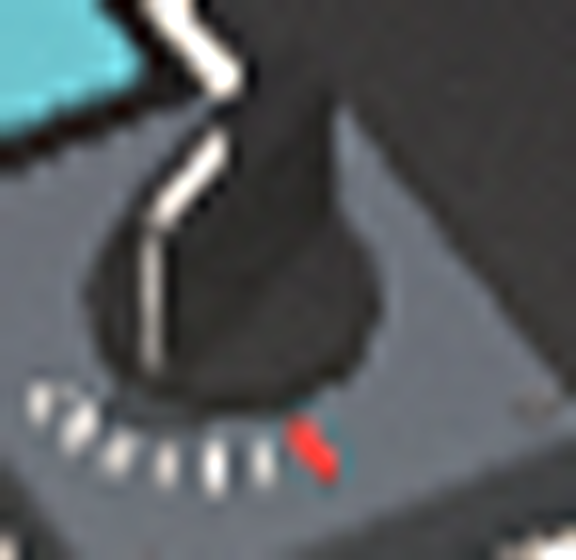

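Run:
```python
from h import *
ct=cam("top");cs=cam("scene")
def pc(p,o,s): return (np.array(p)+.5)/s-.5+o
C=np.array([.6248,-.1783]);ex=np.array([np.cos(np.radians(18.2)),np.sin(np.radians(18.2))]);ey=np.array([-ex[1],ex[0]])
def sh(P): d=P[:2]-C; return np.round([d@ex*1e3,d@ey*1e3-55],1)
for n,c,p,z in(("line out",ct,(298,172),.15),("line in",ct,(218,268),.15),("disc",ct,(212,335),.118),
 ("line out",cs,(152,220),.15),("line in",cs,(222,140),.15),("tick",ct,(160,160),.11),("disc",cs,(235,285),.118),("tick",cs,(315,450),.11)):
    P=onz(c,pc(p,[315,135] if c is ct else [312,212],16),z);print(n,P.round(4),sh(P))
print(tri(ct,pc((298,172),[315,135],16),cs,pc((152,220),[312,212],16)))
print(tri(ct,pc((218,268),[315,135],16),cs,pc((222,140),[312,212],16)))
```

```text
line out [ 0.5983 -0.0668  0.15  ] [ 9.6 59.2]
line in [ 0.5832 -0.0541  0.15  ] [-0.8 76. ]
disc [ 0.5814 -0.0536  0.118 ] [-2.3 77. ]
line out [ 0.5992 -0.0655  0.15  ] [10.9 60.2]
line in [ 0.5845 -0.052   0.15  ] [ 1.2 77.6]
tick [ 0.6128 -0.046   0.11  ] [29.9 74.5]
disc [ 0.5852 -0.0507  0.118 ] [ 2.2 78.6]
tick [ 0.6145 -0.0437  0.11  ] [32.3 76.1]
(array([ 0.59852673, -0.06609518,  0.14944106]), np.float64(0.0014444815755010126))
(array([ 0.58356996, -0.05300339,  0.14913144]), np.float64(0.0022948035293859363))
```

```bash
cat > plan.py <<'E'
from h import *
from scipy.spatial.transform import Rotation as Ro
def plan(p,zyaw,n=None):
    o=env.get_obs();R=Ro.from_euler("xyz",o["tool_rot"],degrees=True).as_matrix()
    zy=np.degrees(np.arctan2(R[1,2],R[0,2]))
    x=np.array([0,0,-1.]);z=np.array([np.cos(np.radians(zyaw)),np.sin(np.radians(zyaw)),0]);y=np.cross(z,x)
    T=np.stack([x,y,z],1)
    rv=Ro.from_matrix(R.T@T).as_rotvec(degrees=True)
    d=np.array(p)-o["tool_pos"]
    print("t",round(o["time_s"],2),"pos",o["tool_pos"].round(4),"tip axis",R[:,0].round(4),"zyaw",zy.round(2),"q",o["qpos"].round(1),"F",o["force"].round(1),"w",round(o["grip_width"],4))
    print("d world mm",(d*1e3).round(1),"d tool/40mm",(R.T@d/.04).round(3),"in target frame",(T.T@d/.04).round(3),"rot/120",(rv/120).round(4),"deg",rv.round(2))
E
python3 - <<'E'
from plan import *
plan([.5834,-.0522,.21],48.2)
plan([.5834,-.0522,.21],48.2-180)
E
```

```text
t 0.5 pos [ 0.177  -0.6255  0.2226] tip axis [-0.e+00 -1.e-04 -1.e+00] zyaw -74.2 q [75.  18.4 -4.  83.1  1.3 78.5 -3.3] F [-0.4 -0.   0.5] w 0.0874
d world mm [406.4 573.3 -12.6] d tool/40mm [  0.313  13.679 -11.023] in target frame [ 0.315  1.978 17.456] rot/120 [-1.02e+00  0.00e+00  1.00e-04] deg [-1.224e+02  0.000e+00  1.000e-02]
t 0.5 pos [ 0.177  -0.6255  0.2226] tip axis [-0.e+00 -1.e-04 -1.e+00] zyaw -74.2 q [75.  18.4 -4.  83.1  1.3 78.5 -3.3] F [-0.4 -0.   0.5] w 0.0874
d world mm [406.4 573.3 -12.6] d tool/40mm [  0.313  13.679 -11.023] in target frame [  0.315  -1.978 -17.456] rot/120 [ 4.8e-01  1.0e-04 -0.0e+00] deg [ 5.76e+01  1.00e-02 -0.00e+00]
```

drive_tool(increments=[[[-1,0,0],[0,0,0]],[[-1,0,0],[0,0,0]],[[-0.5,0.76,-0.612],[0,0,0]],[[0,0.76,-0.612],[0,0,0]],[[0,0.76,-0.612],[0,0,0]],[[0,0.76,-0.612],[0,0,0]],[[0,0.76,-0.612],[0,0,0]],[[0,0.76,-0.612],[0,0,0]],[[0,0.76,-0.612],[0,0,0]],[[0,0.76,-0.612],[0,0,0]]], hand=0.15)

```text
time_s: 1.5
tool_pos: [0.3584, -0.3694, 0.3228]
tool_rot: [6.6, 89.9, -67.6]
force: [0.2, -0.6, 0.1]
grip_width: 0.0499
```

drive_tool(increments=[[[0,0.76,-0.612],[0,0,0]],[[0,0.76,-0.612],[0,0,0]],[[0,0.76,-0.612],[0,0,0]],[[0,0.76,-0.612],[0,0,0]],[[0,0.76,-0.612],[0,0,0]],[[0,0.76,-0.612],[0,0,0]],[[0,0.76,-0.612],[0,0,0]],[[0,0.76,-0.612],[0,0,0]],[[0,0.76,-0.612],[0,0,0]],[[0,0.76,-0.612],[0,0,0]]])

```text
time_s: 2.5
tool_pos: [0.5842, -0.0513, 0.3228]
tool_rot: [34.7, 90.0, -39.5]
force: [0.6, -0.4, -0.0]
grip_width: 0.0498
```

drive_tool(increments=[[[0,0,0],[-0.07,0,0]],[[0,0,0],[-0.07,0,0]],[[0,0,0],[-0.07,0,0]],[[0,0,0],[-0.07,0,0]],[[0,0,0],[-0.07,0,0]],[[0,0,0],[-0.07,0,0]],[[0,0,0],[-0.07,0,0]],[[0,0,0],[-0.07,0,0]],[[0,0,0],[-0.07,0,0]],[[0,0,0],[-0.07,0,0]]])

```text
time_s: 3.5
tool_pos: [0.5835, -0.0525, 0.3227]
tool_rot: [-70.8, 90.0, -60.7]
force: [0.3, 0.2, -0.1]
grip_width: 0.0498
```

Run:
```python
from plan import *
plan([.5834,-.0522,.21],48.2)
```

```text
t 3.5 pos [ 0.5835 -0.0525  0.3227] tip axis [ 2.e-04 -3.e-04 -1.e+00] zyaw 10.14 q [ 40.8  13.3 -45.8  82.    9.5  88.7   5.6] F [ 0.3  0.2 -0.1] w 0.0498
d world mm [-1.000e-01  3.000e-01 -1.127e+02] d tool/40mm [ 2.816e+00  9.000e-03 -1.000e-03] in target frame [2.816 0.007 0.004] rot/120 [-3.171e-01  0.000e+00  2.000e-04] deg [-3.806e+01  0.000e+00  2.000e-02]
```

drive_tool(increments=[[[0.5,0,0],[-0.07,0,0]],[[0.5,0,0],[-0.07,0,0]],[[0.5,0,0],[-0.07,0,0]],[[0.5,0,0],[-0.07,0,0]],[[0.5,0,0],[-0.037,0,0]],[[0.3,0,0],[0,0,0]],[[0,0,0],[0,0,0]]])

```text
time_s: 4.2
tool_pos: [0.5824, -0.0527, 0.2089]
tool_rot: [125.4, 89.8, 173.2]
force: [0.6, -0.1, 0.3]
grip_width: 0.0499
```

Run:
```python
from plan import *
plan([.5834,-.0522,.126],48.2)
ct=cam("top");cs=cam("scene")
save(ct,"a_t.png",(290,110,390,190),6);save(cs,"a_s.png",(270,170,370,250),6)
```

```text
t 4.2 pos [ 0.5824 -0.0527  0.2089] tip axis [-3.e-03  4.e-04 -1.e+00] zyaw 47.72 q [ 44.4  17.1 -50.1  92.3  13.3  77.   40.2] F [ 0.6 -0.1  0.3] w 0.0499
d world mm [  1.    0.5 -82.9] d tool/40mm [ 2.073 -0.014  0.029] in target frame [ 2.073 -0.009  0.026] rot/120 [-0.004  -0.0008 -0.0012] deg [-0.48 -0.1  -0.14]
```

View pics/a_s.png

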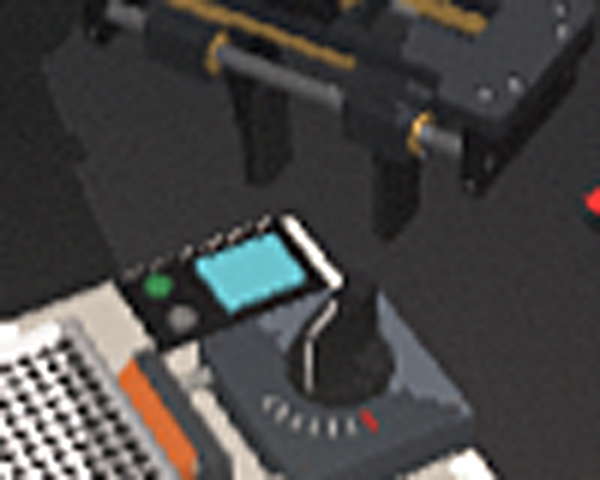

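View pics/a_t.png

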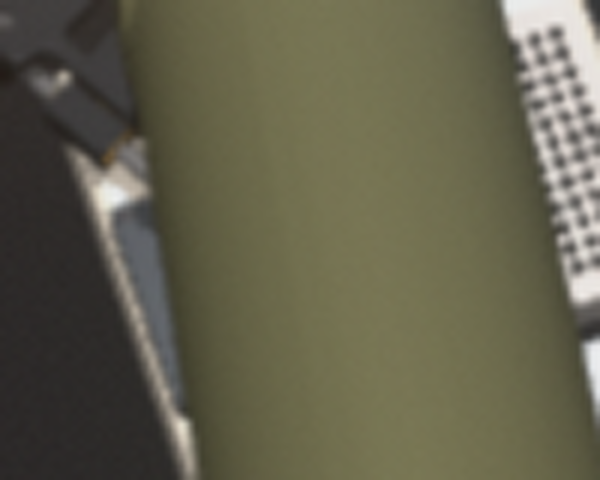

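The fingers straddle the knob, at (265,180) and (395,235) in the crop, with the knob below at (345,340). The forearm blocks the top view. I descend.

drive_tool(increments=[[[0.5,0,0.02],[0,0,0]],[[0.5,0,0],[0,0,0]],[[0.5,0,0],[0,0,0]],[[0.3,0,0],[0,0,0]],[[0.27,0,0],[0,0,0]],[[0,0,0],[0,0,0]]])

```text
time_s: 4.9
tool_pos: [0.5837, -0.0519, 0.127]
tool_rot: [125.2, 89.9, 173.0]
force: [-0.4, 0.1, 1.2]
grip_width: 0.0499
```

Run:
```python
from plan import *
plan([.5834,-.0522,.126],48.2)
print(env.get_obs()["wrist_torque"])
```

```text
t 4.9 pos [ 0.5837 -0.0519  0.127 ] tip axis [-1.3e-03  2.0e-04 -1.0e+00] zyaw 47.83 q [ 42.8  21.1 -48.6  97.9  16.9  68.7  37.6] F [-0.4  0.1  1.2] w 0.0499
d world mm [-0.3 -0.3 -1. ] d tool/40mm [ 0.026 -0.    -0.01 ] in target frame [ 0.026 -0.    -0.01 ] rot/120 [-0.0031 -0.0003 -0.0005] deg [-0.37 -0.04 -0.06]
[-0.00131013 -0.18279016 -0.02659239]
```

Close with 20 N.

drive_tool(increments=[[[0,0,0],[0,0,0]],[[0,0,0],[0,0,0]],[[0,0,0],[0,0,0]],[[0,0,0],[0,0,0]],[[0,0,0],[0,0,0]],[[0,0,0],[0,0,0]]], hand=-1, squeeze=20)

```text
time_s: 5.5
tool_pos: [0.5841, -0.052, 0.1279]
tool_rot: [-130.1, 90.0, -82.3]
force: [-0.4, -0.4, 0.1]
grip_width: 0.014
```

Run:
```python
from plan import *
plan([.5834,-.0522,.126],108.2)
print(env.get_obs()["wrist_torque"])
```

```text
t 5.5 pos [ 0.5841 -0.052   0.1279] tip axis [ 1.e-04 -4.e-04 -1.e+00] zyaw 47.84 q [ 42.8  21.1 -48.7  97.9  16.9  68.7  37.7] F [-0.4 -0.4  0.1] w 0.014
d world mm [-0.7 -0.2 -1.9] d tool/40mm [ 0.049  0.009 -0.014] in target frame [0.049 0.017 0.001] rot/120 [-5.03e-01 -2.00e-04  1.00e-04] deg [-6.036e+01 -2.000e-02  1.000e-02]
[-0.08994406  0.01498646  0.07455849]
```

drive_tool(increments=[[[0,0,0],[-0.03,0,0]],[[0,0,0],[-0.045,0,0]],[[0,0,0],[-0.045,0,0]],[[0,0,0],[-0.045,0,0]],[[0,0,0],[-0.045,0,0]],[[0,0,0],[-0.045,0,0]],[[0,0,0],[-0.045,0,0]],[[0,0,0],[-0.045,0,0]],[[0,0,0],[-0.045,0,0]],[[0,0,0],[-0.045,0,0]]])

```text
time_s: 6.5
tool_pos: [0.5842, -0.0515, 0.128]
tool_rot: [-49.2, 90.0, 51.0]
force: [-0.3, 1.7, 0.3]
grip_width: 0.014
```

Run:
```python
from plan import *
plan([.5834,-.0522,.126],108.2)
print(env.get_obs()["wrist_torque"])
```

```text
t 6.5 pos [ 0.5842 -0.0515  0.128 ] tip axis [ 3.e-04  4.e-04 -1.e+00] zyaw 100.26 q [ 49.7  24.8 -58.5  97.7  22.3  70.2  86.1] F [-0.3  1.7  0.3] w 0.014
d world mm [-0.8 -0.7 -2. ] d tool/40mm [ 0.049  0.022 -0.013] in target frame [ 0.049  0.023 -0.01 ] rot/120 [-0.0662  0.0001  0.0002] deg [-7.94  0.02  0.02]
[ 0.25738176 -0.1268694  -0.13651044]
```

drive_tool(increments=[[[0,0,0],[-0.02,0,0]],[[0,0,0],[-0.02,0,0]],[[0,0,0],[-0.02,0,0]],[[0,0,0],[-0.01,0,0]],[[0,0,0],[0,0,0]]])

```text
time_s: 7.0
tool_pos: [0.5842, -0.0514, 0.128]
tool_rot: [-44.6, 90.0, 63.8]
force: [-0.3, 1.6, 1.6]
grip_width: 0.0142
```

Run:
```python
from plan import *
plan([.5834,-.0522,.126],108.2)
print(env.get_obs()["wrist_torque"])
cs=cam("scene")
save(cs,"b_s.png",(290,180,360,250),8)
```

```text
t 7.0 pos [ 0.5842 -0.0514  0.128 ] tip axis [ 3.e-04  5.e-04 -1.e+00] zyaw 108.44 q [ 50.8  25.5 -60.1  97.7  23.3  70.5  93.5] F [-0.3  1.6  1.6] w 0.0142
d world mm [-0.8 -0.8 -2. ] d tool/40mm [ 0.049  0.024 -0.012] in target frame [ 0.049  0.024 -0.012] rot/120 [0.002  0.0002 0.0002] deg [0.24 0.02 0.02]
[ 0.35975491 -0.01198862 -0.03882905]
```

View pics/b_s.png

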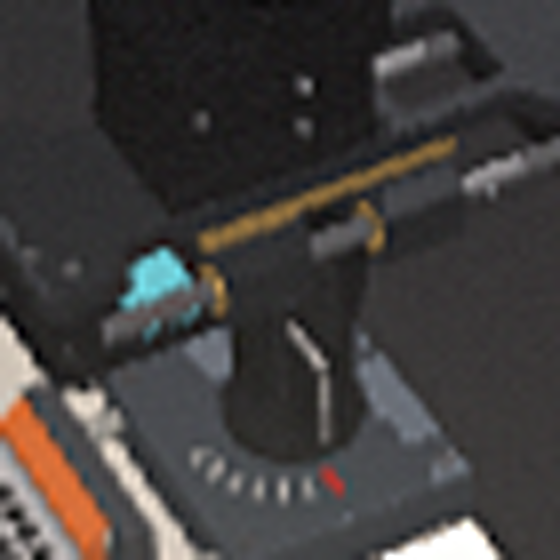

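The white line, at (325,400), now meets the red tick at (333,480). I press a few degrees more to be sure of the stop.

drive_tool(increments=[[[0,0,0],[-0.02,0,0]],[[0,0,0],[-0.02,0,0]],[[0,0,0],[0,0,0]]])

```text
time_s: 7.35
tool_pos: [0.5844, -0.0514, 0.1279]
tool_rot: [-63.0, 89.9, 50.2]
force: [0.6, 1.3, 1.5]
grip_width: 0.0147
```

Run:
```python
from plan import *
plan([.5834,-.0522,.126],108.2)
print(env.get_obs()["wrist_torque"])
```

```text
t 7.35 pos [ 0.5844 -0.0514  0.1279] tip axis [ 7.e-04  9.e-04 -1.e+00] zyaw 113.18 q [ 51.4  26.  -61.1  97.7  24.   70.7  97.8] F [0.6 1.3 1.5] w 0.0147
d world mm [-1.  -0.8 -1.9] d tool/40mm [ 0.048  0.03  -0.009] in target frame [ 0.048  0.029 -0.011] rot/120 [0.0415 0.0003 0.0005] deg [4.98 0.03 0.06]
[ 0.58896681 -0.22882028 -0.42492889]
```

The torque rose from about 0.04 to 0.42 N m and the jaws widened, so the knob is at its stop. Release and rise.

drive_tool(increments=[[[0,0,0],[0,0,0]],[[0,0,0],[0,0,0]],[[0,0,0],[0,0,0]],[[-0.5,0,0],[0,0,0]],[[-1,0,0],[0,0,0]],[[-1,0,0],[0,0,0]],[[-1,0,0],[0,0,0]],[[0,0,0],[0,0,0]]], hand=0.15)

```text
time_s: 8.15
tool_pos: [0.5868, -0.0513, 0.2733]
tool_rot: [-123.3, 89.5, -10.1]
force: [0.4, 0.9, -1.0]
grip_width: 0.0497
```

Run:
```python
from plan import *
plan([.3923,.2785,.25],93.4)
cs=cam("scene");ct=cam("top")
save(cs,"c_s.png",(270,180,370,250),7);save(ct,"c_t.png",(290,90,420,215),5)
```

```text
t 8.15 pos [ 0.5868 -0.0513  0.2733] tip axis [ 0.0087 -0.0016 -1.    ] zyaw 113.22 q [ 54.3  19.8 -65.   86.5  18.2  84.6 102.2] F [ 0.4  0.9 -1. ] w 0.0497
d world mm [-194.5  329.8  -23.3] d tool/40mm [0.528 1.22  9.498] in target frame [0.583 4.364 8.52 ] rot/120 [ 0.1652 -0.0017  0.0039] deg [19.83 -0.2   0.47]
```

View pics/c_s.png

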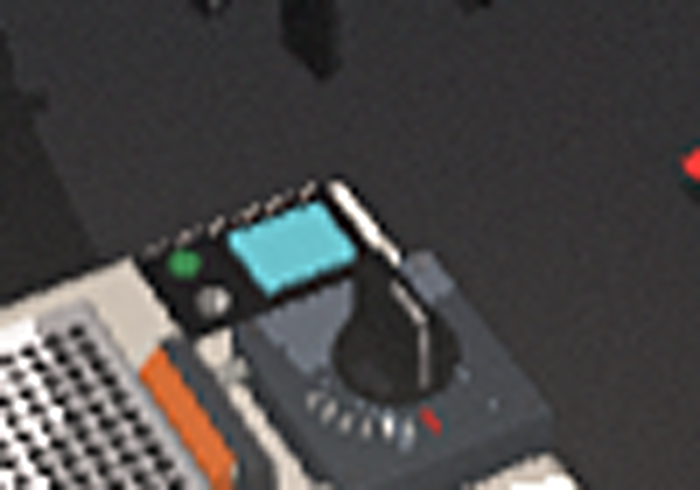

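The knob's line, ending at (425,380), points at the red tick (430,420), so it is at zero. On to the gauge.

drive_tool(increments=[[[0,0.122,0.95],[0,0,0]],[[0,0.122,0.95],[0,0,0]],[[0,0.122,0.95],[0,0,0]],[[0,0.122,0.95],[0,0,0]],[[0,0.122,0.95],[0,0,0]],[[0,0.122,0.95],[0,0,0]],[[0,0.122,0.95],[0,0,0]],[[0,0.122,0.95],[0,0,0]],[[0,0.122,0.95],[0,0,0]],[[0,0.122,0.95],[0,0,0]]])

```text
time_s: 9.25
tool_pos: [0.3878, 0.278, 0.2663]
tool_rot: [142.1, 89.8, -104.8]
force: [0.6, 0.3, -0.6]
grip_width: 0.0499
```

drive_tool(increments=[[[0,0,0],[0.055,0,0]],[[0,0,0],[0.055,0,0]],[[0,0,0],[0.055,0,0.004]],[[0.5,0,0],[0,0,0]],[[0,0,0],[0,0,0]]])

```text
time_s: 9.75
tool_pos: [0.3873, 0.2764, 0.2448]
tool_rot: [96.1, 89.2, -170.5]
force: [0.0, 0.3, -0.0]
grip_width: 0.0507
```

Run:
```python
from plan import *
plan([.3923,.2785,.15],93.4)
cs=cam("scene");ct=cam("top")
save(cs,"d_s.png",(370,110,480,225),5);save(ct,"d_t.png",(160,170,280,270),5)
# blue grip refine, unobstructed?
```

```text
t 9.75 pos [0.3873 0.2764 0.2448] tip axis [-0.0142 -0.0024 -0.9999] zyaw 93.45 q [ 44.5  -4.1 -78.4 102.5  -4.5  79.1  60.5] F [ 0.   0.3 -0. ] w 0.0507
d world mm [  5.    2.1 -94.8] d tool/40mm [ 2.367 -0.163  0.049] in target frame [ 2.369 -0.129  0.045] rot/120 [ 0.0004 -0.0007 -0.0068] deg [ 0.05 -0.09 -0.82]
```

View pics/d_s.png

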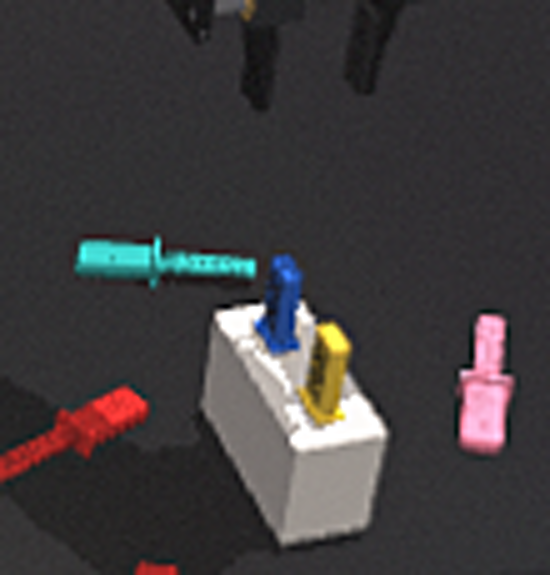

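View pics/d_t.png

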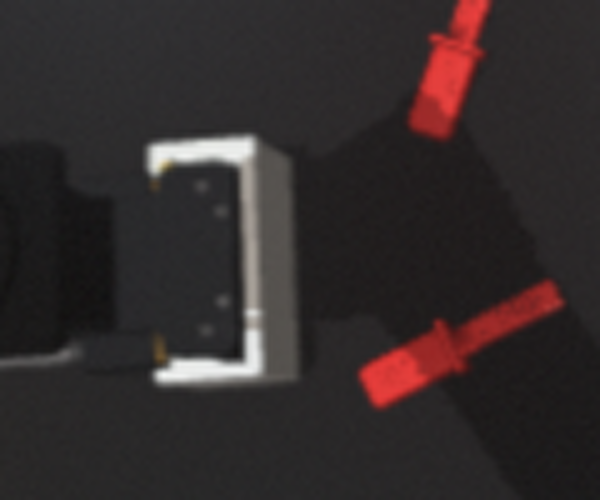

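The picture shows the blue grip at (283,300) under the fingers. Joint 3 is near its limit (-78.4 of -79.2), so I use the equivalent half-turned grasp, turning clockwise to move away from it.

drive_tool(increments=[[[0,0,0],[0.07,0,0]],[[0,0,0],[0.07,0,0]],[[0,0,0],[0.07,0,0]],[[0,0,0],[0.07,0,0]],[[0,0,0],[0.07,0,0]],[[0,0,0],[0.07,0,0]],[[0,0,0],[0.07,0,0]],[[0,0,0],[0.07,0,0]],[[0,0,0],[0.07,0,0]],[[0,0,0],[0.07,0,0]]])

```text
time_s: 10.85
tool_pos: [0.3893, 0.2779, 0.2482]
tool_rot: [-178.1, 89.6, -169.1]
force: [0.2, 0.4, 0.3]
grip_width: 0.0502
```

Run:
```python
from plan import *
plan([.3923,.2785,.245],-86.6)
```

```text
t 10.85 pos [0.3893 0.2779 0.2482] tip axis [-0.0076 -0.0015 -1.    ] zyaw 9.09 q [ 44.9  -4.5 -78.6 102.1  -4.7  79.2 -23.7] F [0.2 0.4 0.3] w 0.0502
d world mm [ 3.   0.6 -3.2] d tool/40mm [0.079 0.002 0.078] in target frame [ 0.08   0.077 -0.01 ] rot/120 [ 0.7974 -0.0027  0.0032] deg [95.69 -0.32  0.38]
```

drive_tool(increments=[[[0,0.6,-0.3],[0,0,0]],[[0,0.6,-0.3],[0,0,0]],[[0,0.6,-0.3],[0,0,0]],[[0,0.6,-0.3],[0,0,0]],[[0,0.6,-0.3],[0,0,0]]])

```text
time_s: 11.35
tool_pos: [0.31, 0.3871, 0.2488]
tool_rot: [-177.8, 89.6, -168.5]
force: [-0.4, 0.5, -1.0]
grip_width: 0.0503
```

Run:
```python
from plan import *
plan([.3923,.2785,.245],-86.6)
```

```text
t 11.35 pos [0.31   0.3871 0.2488] tip axis [-0.007  -0.0014 -1.    ] zyaw 9.38 q [ 22.4   4.7 -78.7 100.    4.4  79.3 -47.6] F [-0.4  0.5 -1. ] w 0.0503
d world mm [  82.3 -108.6   -3.8] d tool/40mm [ 0.085 -3.014  1.588] in target frame [0.096 1.893 2.832] rot/120 [ 0.7999 -0.0024  0.0029] deg [95.98 -0.29  0.35]
```

drive_tool(increments=[[[0,-0.6,0.32],[0,0,0]],[[0,-0.6,0.32],[0,0,0]],[[0,-0.6,0.32],[0,0,0]],[[0,-0.6,0.32],[0,0,0]],[[0,-0.6,0.3],[0,-0.003,0.003]],[[0,0,0],[0,0,0]]])

```text
time_s: 11.95
tool_pos: [0.395, 0.2744, 0.2481]
tool_rot: [100.3, 89.7, 109.3]
force: [0.2, -0.1, -0.4]
grip_width: 0.0502
```

Run:
```python
from plan import *
plan([.3923,.2785,.245],-86.6)
```

```text
t 11.95 pos [0.395  0.2744 0.2481] tip axis [-0.0016  0.0047 -1.    ] zyaw 9.02 q [ 35.8  -2.9 -70.2 102.3  -3.1  78.6 -24.8] F [ 0.2 -0.1 -0.4] w 0.0502
d world mm [-2.7  4.1 -3.1] d tool/40mm [ 0.078  0.112 -0.05 ] in target frame [ 0.077 -0.061 -0.107] rot/120 [ 0.7968 -0.0023 -0.0014] deg [95.62 -0.27 -0.17]
```

drive_tool(increments=[[[0,0.1,-0.05],[0.0664,0,0]],[[0,0,0],[0.0664,0,0]],[[0,0,0],[0.0664,0,0]],[[0,0,0],[0.0664,0,0]],[[0,0,0],[0.0664,0,0]],[[0,0,0],[0.0664,0,0]],[[0,0,0],[0.0664,0,0]],[[0,0,0],[0.0664,0,0]],[[0,0,0],[0.0664,0,0]],[[0,0,0],[0.0664,0,0]]])

```text
time_s: 12.95
tool_pos: [0.3892, 0.2828, 0.2481]
tool_rot: [-174.9, 89.6, 114.5]
force: [-0.6, 0.1, 0.0]
grip_width: 0.0501
```

drive_tool(increments=[[[0,0,0],[0.0664,0,0]],[[0,0,0],[0.0664,0,0]],[[0,0,0],[0,0,0]]])

```text
time_s: 13.25
tool_pos: [0.3893, 0.2827, 0.2481]
tool_rot: [-159.9, 89.6, 113.9]
force: [-0.1, 0.6, 0.9]
grip_width: 0.0499
```

Run:
```python
from plan import *
plan([.3923,.2785,.16],-86.6)
```

```text
t 13.25 pos [0.3893 0.2827 0.2481] tip axis [-0.0027  0.0061 -1.    ] zyaw -86.16 q [  41.1   -3.7  -75.8  102.2   -4.1   78.7 -120.1] F [-0.1  0.6  0.9] w 0.0499
d world mm [  3.   -4.2 -88.1] d tool/40mm [2.202 0.072 0.124] in target frame [2.202 0.068 0.11 ] rot/120 [ 0.0037 -0.003   0.0011] deg [ 0.44 -0.36  0.13]
```

drive_tool(increments=[[[0.5,0.07,0.12],[0.004,-0.003,0.001]],[[0.8,0,0],[0,0,0]],[[0.8,0,0],[0,0,0]],[[0,0,0],[0,0,0]]])

```text
time_s: 13.65
tool_pos: [0.3898, 0.2764, 0.1605]
tool_rot: [-84.4, 89.5, -170.9]
force: [-0.9, -0.5, 0.2]
grip_width: 0.05
```

Run:
```python
from plan import *
plan([.3923,.2785,.086],-86.6)
cs=cam("scene");save(cs,"e_s.png",(390,110,470,220),5)
```

```text
t 13.65 pos [0.3898 0.2764 0.1605] tip axis [-0.0083 -0.0013 -1.    ] zyaw -86.4 q [  35.1    7.4  -76.3  109.3    7.4   69.5 -130.2] F [-0.9 -0.5  0.2] w 0.05
d world mm [  2.5   2.1 -74.5] d tool/40mm [ 1.862  0.081 -0.051] in target frame [ 1.863  0.065 -0.05 ] rot/120 [0.0016 0.0004 0.004 ] deg [0.2  0.05 0.48]
```

View pics/e_s.png

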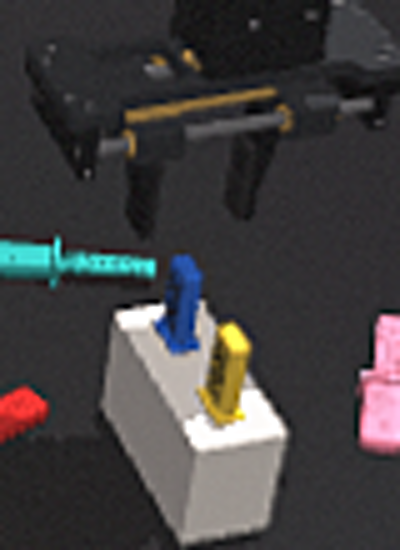

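Fingertips are at (140,235) and (240,218), straddling the blue grip at (183,262). Descend.

drive_tool(increments=[[[0.4,0.065,-0.05],[0.002,0,0.004]],[[0.6,0,0],[0,0,0]],[[0.5,0,0],[0,0,0]],[[0,0,0],[0,0,0]]])

```text
time_s: 14.1
tool_pos: [0.3951, 0.2795, 0.1037]
tool_rot: [86.0, 89.7, -0.8]
force: [0.5, -0.5, 0.2]
grip_width: 0.0502
```

Run:
```python
from plan import *
plan([.3923,.2785,.086],-86.6)
```

```text
t 14.1 pos [0.3951 0.2795 0.1037] tip axis [ 6.1e-03 -1.0e-04 -1.0e+00] zyaw -86.81 q [  28.    14.   -72.2  112.9   15.2   63.3 -137.4] F [ 0.5 -0.5  0.2] w 0.0502
d world mm [ -2.8  -1.  -17.7] d tool/40mm [ 0.442 -0.073  0.02 ] in target frame [ 0.442 -0.07   0.02 ] rot/120 [-0.0018  0.0002 -0.0029] deg [-0.21  0.03 -0.35]
```

drive_tool(increments=[[[0.2,-0.07,0.02],[-0.002,0,-0.003]],[[0.24,0,0],[0,0,0]],[[0,0,0],[0,0,0]]])

```text
time_s: 14.4
tool_pos: [0.3928, 0.2785, 0.0859]
tool_rot: [66.6, 89.9, -20.1]
force: [0.2, 0.2, 0.2]
grip_width: 0.0497
```

Run:
```python
from plan import *
plan([.3923,.2785,.086],-86.6)
```

```text
t 14.4 pos [0.3928 0.2785 0.0859] tip axis [ 1.2e-03 -4.0e-04 -1.0e+00] zyaw -86.66 q [  26.4   15.8  -70.9  114.    17.    61.8 -138.8] F [0.2 0.2 0.2] w 0.0497
d world mm [-0.5  0.   0.1] d tool/40mm [-0.003 -0.011 -0.001] in target frame [-0.003 -0.011 -0.001] rot/120 [-0.0005  0.0002 -0.0006] deg [-0.06  0.03 -0.07]
```

drive_tool(increments=[[[0,0,0],[0,0,0]],[[0,0,0],[0,0,0]],[[0,0,0],[0,0,0]],[[0,0,0],[0,0,0]],[[0,0,0],[0,0,0]],[[0,0,0],[0,0,0]]], hand=-1, squeeze=40)

```text
time_s: 15.0
tool_pos: [0.3928, 0.2789, 0.0861]
tool_rot: [91.7, 89.9, 5.1]
force: [0.3, -0.3, -0.3]
grip_width: 0.0114
```

Run:
```python
from plan import *
plan([.3923,.2785,.086],-86.6)
```

```text
t 15.0 pos [0.3928 0.2789 0.0861] tip axis [ 1.5e-03  1.0e-04 -1.0e+00] zyaw -86.65 q [  26.4   15.8  -71.   114.    17.    61.8 -138.8] F [ 0.3 -0.3 -0.3] w 0.0114
d world mm [-0.5 -0.4 -0.1] d tool/40mm [ 0.003 -0.012  0.01 ] in target frame [ 0.003 -0.012  0.01 ] rot/120 [-0.0005 -0.     -0.0007] deg [-0.05 -0.   -0.09]
```

Gripped at 11.4 mm. Lift slowly straight up.

drive_tool(increments=[[[-0.2,0,0],[0,0,0]],[[-0.3,0,0],[0,0,0]],[[-0.4,0,0],[0,0,0]],[[-0.4,0,0],[0,0,0]],[[-0.4,0,0],[0,0,0]],[[-0.4,0,0],[0,0,0]],[[-0.4,0,0],[0,0,0]]])

```text
time_s: 15.7
tool_pos: [0.3926, 0.2793, 0.1875]
tool_rot: [89.6, 89.9, 3.0]
force: [-0.5, -0.9, -0.8]
grip_width: 0.0117
```

Run:
```python
from plan import *
plan([.3928,.2789,.27],-86.6)
cs=cam("scene");save(cs,"f_s.png",(390,110,470,220),5)
```

```text
t 15.7 pos [0.3926 0.2793 0.1875] tip axis [ 2.4e-03  1.0e-04 -1.0e+00] zyaw -86.62 q [  35.9    3.6  -75.4  107.2    3.7   71.8 -127.3] F [-0.5 -0.9 -0.8] w 0.0117
d world mm [ 0.2 -0.4 82.5] d tool/40mm [-2.061  0.01   0.011] in target frame [-2.061  0.005  0.011] rot/120 [-0.0001  0.     -0.0011] deg [-0.02  0.   -0.14]
```

View pics/f_s.png

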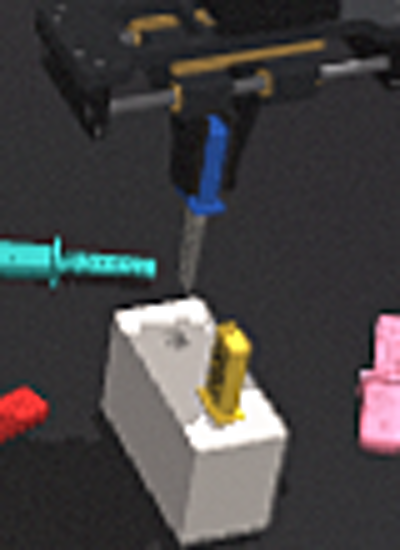

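The blue gauge hangs upright, its tip at (187,290) clear of the stand, and yellow is undisturbed. Carry it to above the gap.

drive_tool(increments=[[[-0.7,0,0],[0,0,0]],[[-0.7,0,0],[0,0,0]],[[-0.66,0,0],[0,0,0]],[[0,0.15,0.333],[0,0,0]],[[0,0.301,0.666],[0,0,0]],[[0,0.301,0.666],[0,0,0]],[[0,0.301,0.666],[0,0,0]],[[0,0.301,0.666],[0,0,0]],[[0,0.301,0.666],[0,0,0]],[[0,0.301,0.666],[0,0,0]]])

```text
time_s: 16.75
tool_pos: [0.4811, 0.1098, 0.2688]
tool_rot: [75.5, 89.9, -11.1]
force: [0.1, 0.0, -0.5]
grip_width: 0.0117
```

drive_tool(increments=[[[0,0.301,0.666],[0,0,0]],[[0,0.301,0.666],[0,0,0]],[[0,0.301,0.666],[0,0,0]],[[0,0.301,0.666],[0,0,0]],[[0,0.301,0.666],[0,0,0]],[[0,0.301,0.666],[0,0,0]],[[0,0.301,0.666],[0,0,0]],[[0,0.301,0.666],[0,0,0]],[[0,0.301,0.666],[0,0,0]],[[0,0.15,0.333],[0,0,0]]])

```text
time_s: 17.75
tool_pos: [0.6101, -0.1386, 0.2683]
tool_rot: [90.3, 89.9, 3.4]
force: [-0.6, 0.4, 0.4]
grip_width: 0.0116
```

drive_tool(increments=[[[0,0,0],[-0.03,0,0]],[[0,0,0],[-0.05,0,0]],[[0,0,0],[-0.043,0,0]],[[0,0,0],[0,0,0]]])

```text
time_s: 18.15
tool_pos: [0.6095, -0.1344, 0.2689]
tool_rot: [106.2, 89.9, 34.4]
force: [-0.5, -0.0, -0.6]
grip_width: 0.0118
```

Run:
```python
from plan import *
plan([.6104,-.1346,.225],-71.8)
cs=cam("scene");ct=cam("top")
save(cs,"g_s.png",(250,130,370,250),5);save(ct,"g_t.png",(290,90,420,215),5)
```

```text
t 18.15 pos [ 0.6095 -0.1344  0.2689] tip axis [ 0.0014  0.001  -1.    ] zyaw -71.82 q [ 51.3  22.1 -54.5  81.6  17.9  85.2 -74.4] F [-0.5 -0.  -0.6] w 0.0118
d world mm [  0.9  -0.2 -43.9] d tool/40mm [1.097 0.018 0.012] in target frame [1.097 0.02  0.012] rot/120 [-0.0001 -0.0002 -0.0008] deg [-0.02 -0.03 -0.1 ]
```

View pics/g_s.png

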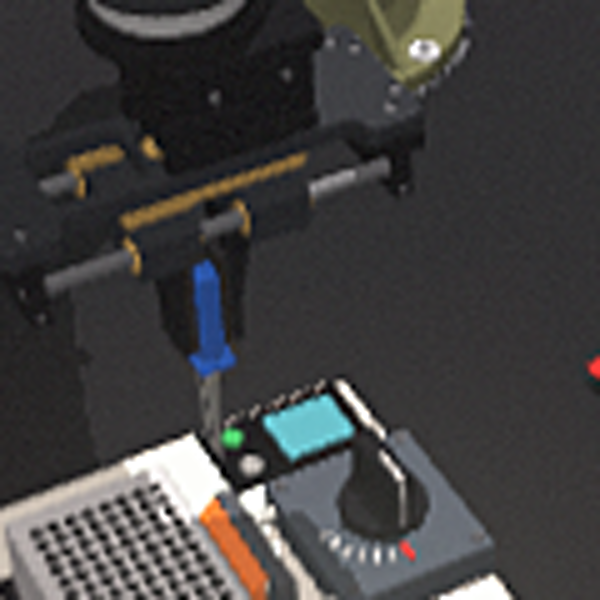

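View pics/g_t.png

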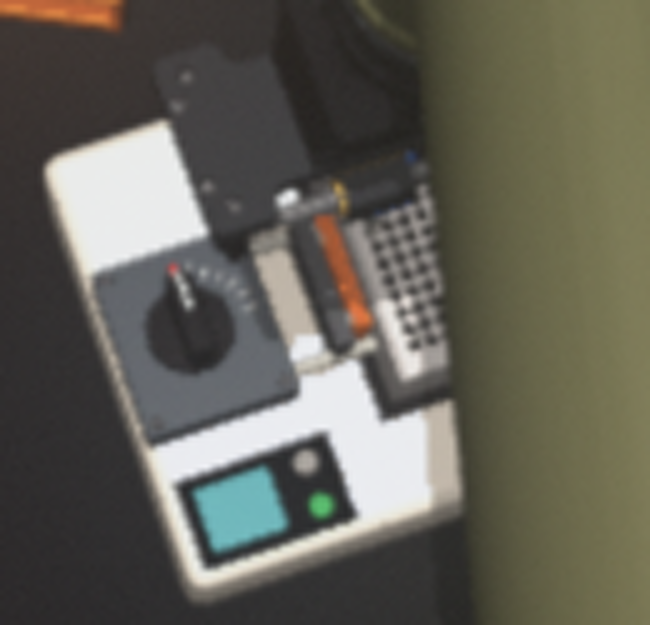

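Both views confirm the knob at zero. In g_s the gauge tip is at (213,440), upright. Lower it to just above the gap and check.

drive_tool(increments=[[[0.4,0.02,0.012],[0,0,-0.001]],[[0.5,0,0],[0,0,0]],[[0.35,0,0],[0,0,0]],[[0,0,0],[0,0,0]]])

```text
time_s: 18.65
tool_pos: [0.6088, -0.1357, 0.2156]
tool_rot: [-112.7, 89.7, 175.4]
force: [-0.9, 0.6, -0.7]
grip_width: 0.0116
```

Run:
```python
from plan import *
plan([.6104,-.1346,.215],-71.8)
cs=cam("scene")
save(cs,"h_s.png",(265,185,325,260),8)
o=env.get_obs();p=o["tool_pos"];t=p-[0,0,.073]
print("tip proj crop",((proj(cs,t)-[265,185]+.5)*8).round(), "world",t)
```

```text
t 18.65 pos [ 0.6088 -0.1357  0.2156] tip axis [-5.4e-03  4.0e-04 -1.0e+00] zyaw -71.92 q [ 51.1  23.8 -53.6  86.   19.2  80.2 -75.5] F [-0.9  0.6 -0.7] w 0.0116
d world mm [ 1.6  1.1 -0.6] d tool/40mm [ 0.014  0.046 -0.013] in target frame [ 0.014  0.046 -0.013] rot/120 [-0.001  -0.001   0.0024] deg [-0.12 -0.12  0.29]
tip proj crop [[229. 398.]] world [ 0.6096896  -0.13559718  0.14422949]
```

View pics/h_s.png

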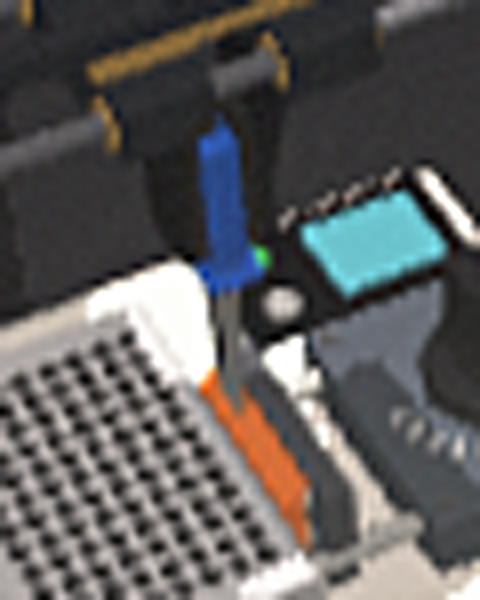

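Run:
```python
from plan import *
cs=cam("scene");p=env.get_obs()["tool_pos"]
C=np.array([.6258,-.1774]);a=np.radians(18.2);ex=np.array([np.cos(a),np.sin(a)]);ey=np.array([-ex[1],ex[0]])
for q in((233,404),(236,408)):
    X=onz(cs,(np.array(q)+.5)/8-.5+[265,185],.1430); d=X[:2]-C;print(X.round(4),(d@ex*1e3).round(1),(d@ey*1e3-55).round(1))
d=p[:2]-[.6248,-.1783];print(d@ex,d@ey-.055)
```

```text
[ 0.6115 -0.1345  0.143 ] -0.2 -9.8
[ 0.6133 -0.1338  0.143 ] 1.7 -9.7
-0.00031043322349520903 -0.009894161387983394
```

The tip measured at y = -9.8 mm in the shaker frame by both camera and kinematics, inside the lead-in and close to the expected gap centre (about -10.5). Lower it gently.

drive_tool(increments=[[[0.15,0.04,-0.01],[-0.001,-0.001,0.002]],[[0.15,0,0],[0,0,0]],[[0.12,0,0],[0,0,0]],[[0.1,0,0],[0,0,0]],[[0,0,0],[0,0,0]]])

```text
time_s: 19.25
tool_pos: [0.6116, -0.1348, 0.1971]
tool_rot: [53.0, 89.8, -18.8]
force: [0.7, 0.3, -1.4]
grip_width: 0.0119
```

Run:
```python
from plan import *
plan([.6104,-.1351,.185],-71.8)
```

```text
t 19.25 pos [ 0.6116 -0.1348  0.1971] tip axis [ 0.0029 -0.001  -1.    ] zyaw -71.77 q [ 50.9  24.4 -53.4  87.5  19.9  77.9 -75.9] F [ 0.7  0.3 -1.4] w 0.0119
d world mm [ -1.2  -0.3 -12.1] d tool/40mm [ 0.303 -0.031 -0.003] in target frame [ 0.303 -0.03  -0.003] rot/120 [ 0.0002  0.0009 -0.0012] deg [ 0.03  0.11 -0.14]
```

drive_tool(increments=[[[0.05,-0.03,0],[0,0,-0.001]],[[0.05,0,0],[0,0,0]],[[0.05,0,0],[0,0,0]],[[0.05,0,0],[0,0,0]],[[0,0,0],[0,0,0]]])

```text
time_s: 19.75
tool_pos: [0.6107, -0.1352, 0.1896]
tool_rot: [23.7, 89.9, -48.1]
force: [-0.2, -0.2, -1.0]
grip_width: 0.012
```

drive_tool(increments=[[[0.04,0,0],[0,0,0]],[[0.04,0,0],[0,0,0]],[[0,0,0],[0,0,0]]])

```text
time_s: 20.05
tool_pos: [0.6108, -0.1352, 0.1864]
tool_rot: [25.2, 89.9, -46.6]
force: [-0.4, 0.3, -0.8]
grip_width: 0.0118
```

Run:
```python
from plan import *
plan([.6104,-.1351,.18],-71.8)
```

```text
t 20.05 pos [ 0.6108 -0.1352  0.1864] tip axis [ 0.0018 -0.0019 -1.    ] zyaw -71.78 q [ 50.9  24.8 -53.2  88.4  20.3  76.9 -76.1] F [-0.4  0.3 -0.8] w 0.0118
d world mm [-0.4  0.1 -6.4] d tool/40mm [ 0.161 -0.008 -0.006] in target frame [ 0.161 -0.008 -0.006] rot/120 [ 0.0002  0.0011 -0.0005] deg [ 0.02  0.13 -0.06]
```

drive_tool(increments=[[[0.04,0,0],[0,0.001,0]],[[0.04,0,0],[0,0,0]],[[0,0,0],[0,0,0]]])

```text
time_s: 20.35
tool_pos: [0.6108, -0.1353, 0.1832]
tool_rot: [83.2, 89.9, 11.4]
force: [0.2, -0.9, -0.9]
grip_width: 0.0117
```

drive_tool(increments=[[[0.04,0,0],[0,0,0]],[[0.04,0,0],[0,0,0]],[[0,0,0],[0,0,0]]])

```text
time_s: 20.65
tool_pos: [0.6109, -0.1351, 0.1801]
tool_rot: [80.8, 89.9, 9.0]
force: [0.5, -0.6, -2.0]
grip_width: 0.0118
```

drive_tool(increments=[[[0.03,0,0],[0,0,0]],[[0.03,0,0],[0,0,0]],[[0,0,0],[0,0,0]]])

```text
time_s: 20.95
tool_pos: [0.6111, -0.1351, 0.1781]
tool_rot: [75.1, 89.9, 3.3]
force: [0.2, -0.0, 0.5]
grip_width: 0.0117
```

drive_tool(increments=[[[0.025,0,0],[0,0,0]],[[0.025,0,0],[0,0,0]],[[0,0,0],[0,0,0]]])

```text
time_s: 21.25
tool_pos: [0.6112, -0.135, 0.1761]
tool_rot: [77.2, 89.9, 5.4]
force: [0.1, -0.1, 2.8]
grip_width: 0.0122
```

drive_tool(increments=[[[0.025,0,0],[0,0,0]],[[0.025,0,0],[0,0,0]],[[0,0,0],[0,0,0]]])

```text
time_s: 21.55
tool_pos: [0.6111, -0.135, 0.174]
tool_rot: [78.5, 89.9, 6.7]
force: [1.1, 0.7, 4.0]
grip_width: 0.0116
```

Run:
```python
from plan import *
plan([.6108,-.1351,.17],-71.8)
print(env.get_obs()["wrist_torque"])
cs=cam("scene");print(env.get_obs()["force"])
save(cs,"i_s.png",(265,185,325,260),8)
```

```text
t 21.55 pos [ 0.6111 -0.135   0.174 ] tip axis [ 1.9e-03  2.0e-04 -1.0e+00] zyaw -71.77 q [ 50.7  25.4 -52.9  89.2  20.6  75.7 -76.4] F [1.1 0.7 4. ] w 0.0116
d world mm [-0.3 -0.1 -4. ] d tool/40mm [ 0.099 -0.008 -0.001] in target frame [ 0.099 -0.007 -0.001] rot/120 [ 0.0003  0.0002 -0.0009] deg [ 0.03  0.02 -0.1 ]
[ 0.07799129 -0.16107932 -0.01791914]
[ 0.38016637 -0.41320372  4.43825485]
```

View pics/i_s.png

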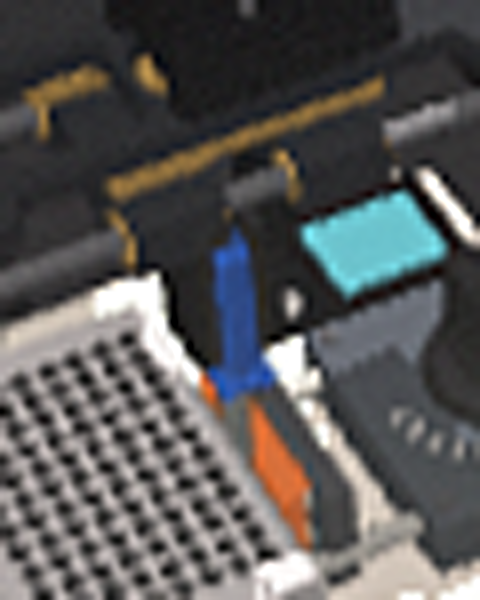

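The blade has entered the gap at (235,420), with the collar above the pad's lip. Push is about 5 N once the tare of about -0.9 N is allowed for. Go a little deeper, to the middle of the snug band.

drive_tool(increments=[[[0.02,0,0],[0,0,0]],[[0.02,0,0],[0,0,0]],[[0.02,0,0],[0,0,0]],[[0,0,0],[0,0,0]]])

```text
time_s: 22.0
tool_pos: [0.611, -0.135, 0.1716]
tool_rot: [80.7, 89.9, 8.9]
force: [0.6, -0.1, 3.9]
grip_width: 0.0116
```

Run:
```python
from plan import *
F=[]
for i in range(8):
    cs=cam("scene");F.append(env.get_obs()["force"])
print(np.mean(F,0),np.std(F,0))
plan([.6108,-.1351,.17],-71.8);print(env.get_obs()["wrist_torque"])
```

```text
[0.35109748 0.56529091 4.80327004] [0.61552294 0.46475272 0.4251649 ]
t 22.4 pos [ 0.611  -0.1351  0.1715] tip axis [ 1.6e-03  2.0e-04 -1.0e+00] zyaw -71.77 q [ 50.7  25.5 -52.9  89.4  20.7  75.5 -76.5] F [ 0.6 -0.1  4.4] w 0.012
d world mm [-0.2 -0.  -1.5] d tool/40mm [ 0.039 -0.005 -0.001] in target frame [ 0.039 -0.005 -0.001] rot/120 [ 0.0003  0.0001 -0.0008] deg [ 0.03  0.02 -0.09]
[ 0.15354525 -0.16525495 -0.02333707]
```

drive_tool(increments=[[[0.025,0,0],[0,0,0]],[[0.025,0,0],[0,0,0]],[[0.025,0,0],[0,0,0]],[[0,0,0],[0,0,0]]])

```text
time_s: 22.8
tool_pos: [0.611, -0.135, 0.1687]
tool_rot: [77.6, 89.9, 5.8]
force: [-0.2, 0.4, 5.8]
grip_width: 0.0118
```

Run:
```python
from plan import *
F=[]
for i in range(10):
    cs=cam("scene");F.append(env.get_obs()["force"])
print(np.mean(F,0),np.std(F,0))
plan([.6108,-.1351,.17],-71.8);print(env.get_obs()["wrist_torque"])
save(cs,"j_s.png",(265,185,325,260),8)
ct=cam("top");save(ct,"j_t.png",(290,90,420,215),5);save(cs,"k_full.png")
```

```text
[-0.11318592  0.75741743  5.80296072] [0.42073972 0.46319022 0.26267109]
t 23.3 pos [ 0.611  -0.1351  0.1687] tip axis [ 1.5e-03  2.0e-04 -1.0e+00] zyaw -71.77 q [ 50.7  25.6 -52.8  89.6  20.8  75.2 -76.5] F [0.2 0.4 6. ] w 0.0117
d world mm [-0.2 -0.   1.3] d tool/40mm [-0.032 -0.004 -0.   ] in target frame [-0.032 -0.004 -0.   ] rot/120 [ 0.0002  0.0002 -0.0007] deg [ 0.03  0.02 -0.09]
[0.15327187 0.00847485 0.02277472]
```

View pics/j_s.png

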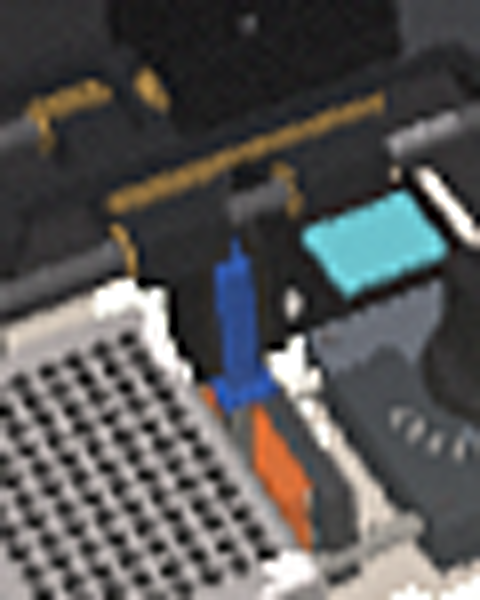

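View pics/k_full.png

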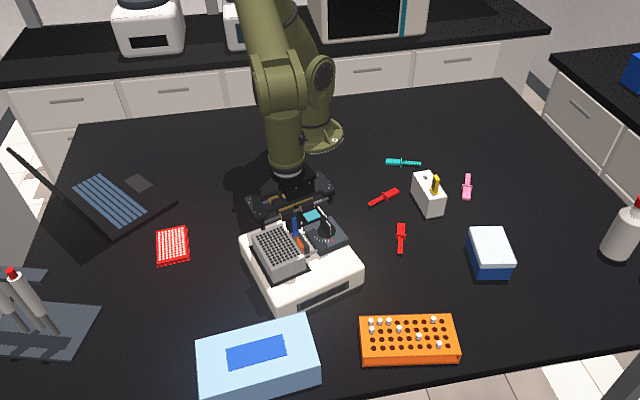

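drive_tool(increments=[[[0.025,0,0],[0,0,0]],[[0,0,0],[0,0,0]],[[0,0,0],[0,0,0]],[[0,0,0],[0,0,0]]])

```text
time_s: 23.75
tool_pos: [0.611, -0.135, 0.1678]
tool_rot: [76.0, 89.9, 4.2]
force: [0.4, 1.1, 5.3]
grip_width: 0.0119
```

Run:
```python
from plan import *
F=[]
for i in range(12):
    cs=cam("scene");F.append(env.get_obs()["force"])
print(np.mean(F,0),np.std(F,0))
plan([.611,-.1351,.168],-71.8)
ok=5<np.mean(F,0)[2]<9.5
print(ok)
if ok: print(env.sign_off())
```

```text
[-0.1417924   0.60604967  6.22079528] [0.48701566 0.40482901 0.49093236]
t 24.35 pos [ 0.611  -0.135   0.1679] tip axis [ 1.7e-03  1.0e-04 -1.0e+00] zyaw -71.77 q [ 50.7  25.6 -52.8  89.6  20.9  75.1 -76.6] F [0.7 0.8 6.4] w 0.0116
d world mm [-0.  -0.1  0.1] d tool/40mm [-0.003 -0.001  0.002] in target frame [-0.003 -0.001  0.002] rot/120 [ 0.0002  0.0002 -0.0008] deg [ 0.03  0.02 -0.09]
True
the job is handed in; nothing more can be done
None
```

I turned the clamp knob back to zero, slid the blue taper gauge into the gap until it dragged snugly, and handed in at about 24 s while still holding it there.

- **Knob:** It turned about 60° counter-clockwise until it met its stop. The torque then rose to about 0.42 N m and the jaws began to widen on the bar. Both cameras show the white line pointing at the red tick.
- **Gauge:** It is held about 0.1° from vertical. I saw no sign of it slipping in the jaws.
- **Drag:** Force began to build at a tool height of about 0.178 m. I stopped about 10 mm deeper. The reading was 6.2 N, or about 7 N with the hanging weight added back (free readings averaged about -0.9 N, with ±0.5 N noise). Both figures lie in the 5–11 N band. Sideways force stayed under 1 N.
- **Disagreements and detours:** The two cameras differed by about 2.7 mm, so I used their mean, and the tip checked out about 0.7 mm from the expected gap centre before insertion. On the way to the stand, joint 3 came within about 0.5° of its -79.2° limit, so I swung the arm out and back and took the gauge with the half-turned grasp.
- **Bystanders:** The last full picture shows the spare gauge, red plate and tip box where they were. I took a closing top view but did not look at it.

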